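Roll the corn cob over on the contact grill

ROBOT

A 6-joint arm with a two-finger parallel gripper is mounted at the origin on a cart in front of the work surface, level with it; the furniture and walls round the work are solid. World frame = base frame: x ahead of the robot, y to its left, z up, the work surface at z = 0. Lengths are in m, angles in rad, forces in N, time in s.
With the tool pointing down it reaches from about 0.375 to 0.9 m from the base axis. Payload 3.1 kg.
Tool frame: the origin (TCP) lies midway between the tips of the shut fingers; the grasp point (between the pads) lies 19 mm behind it; z points along the fingers, y is the direction in which the jaws open and shut (so a half turn about z gives the same grasp; the last joint's range is limited). The gripper opens to 87 mm and grips with 3 to 60 N. Pads are 19 mm wide; open, the fingers measure 117 mm over their backs; the gripper's body (75 mm by 190 mm) begins 51 mm behind the grasp point.
Start: joints at [-1.433, 0.527, 1.433, -0, 1.181, -0.178], TCP at [0.195, -0.594, 0.223] pointing down, gripper open.
Joint ranges: [-3.08, 3.08], [-0.75, 2.2], [0.22, 2.44], [-1.43, 4.57], [0, 2.65], [-2.85, 2.85]. Speed limits (rad/s): [2.79, 2.79, 3.14, 3.14, 3.14, 3.14].

INTERFACE

Orientations are given as a unit quaternion [x, y, z, w].
In Python, from rig import robot gives the robot as it stands.
- The arm moves only by the tool move_arm, never from a script. Its argument "rows" is one flat list of numbers, 7 for each row, row after row: the shift along the world's x, y, z in mm, then the turn, a rotation vector about the world's x, y, z in rad, then the closure, from 0 (fully open) to 1 (shut). A call has 1 to 12 rows; each row shifts and turns the commanded pose from where the row before left it; what a row does not reach is not made up. A row lasts 1/10 s, in which the tool goes at most 50 mm and 8.59 degrees, less where a joint would pass 70% of its speed; a pose out of reach is approached as far as the arm can. A call with a gripper value outside its range is refused whole. The fingers move at their own pace and stop on an object; "grip_force" is the grip in N (left out, the last holds). Time passes only in rows, so rows that do not move let the fingers close. It gives the time, the measured TCP pose, the force and the opening at its end, in the units of the state.
- robot.get_obs(): the state, without advancing time (a new reading comes with each control period).
- robot.camera(name): name is "scene" or "top" or "wrist"; returns a dict with "color" (400x640x3 uint8, red, green, blue), "z_map" (400x640 float32, m along the optical axis (not along the pixel's ray), 0 where there is no reading), "camera_matrix" (3x3 intrinsics, pixels), "distortion" ([k1, k2, p1, p2, k3] as OpenCV has them; the pictures are not rectified), "R" (3x3) and "t" (3): a world point X has camera coordinates R X + t; the wrist camera has in their place "tool_from_camera" (4x4, takes a point from camera to tool coordinates, whose origin is the TCP and whose axes are the flange's). Camera axes: x right, y down, z forward; pixel columns grow to the right and rows downward; lengths in m; the calibration is good to about 2 mm. A picture is of the moment at which its call begins: read the wrist's pose just before it.
- robot.hand_in(): hands the job in, once; it reports no verdict.
Trained networks look in the newest picture that a camera, given by its name, has taken for a name from the list of things; names that differ only in an ending like _2 or _b are one class to them, and where a whole thing is asked for, a point or a joint stands for the part that bears it (a point fixed in the world has none). Each returns a list of dicts, best first, with "conf" (0 to 1); they miss things now and then, are a little off and sometimes report something else, mostly with a low value. They report only what shows in the picture. A call takes as long as a camera call. They do not tell look-alikes from the thing itself.
- robot.search_frame(camera, thing): "at" ([column, row] in pixels, amid what is visible of it).
- robot.spot_point(camera, thing): "at" ([column, row] in pixels: a listed point, or the origin of a listed thing).
The state is a dict: "time": time; "q": joint angles; "joint_velocities": joint speeds; "joint_torque": joint torques, N m; "position": TCP position; "tool_rot": TCP orientation; "ft_force": force on the tool from outside, world axes, zero at the start; "moment": the same for the moment, N m; "grip_width": finger opening in m.
Only numpy, scipy, OpenCV 4.12 (cv2) and the standard library are available. Lean on these libraries where they do the work, as an engineer would, in place of code of your own. Each camera call takes 0.05 s, during which the arm holds its last target.

TASK

The corn cob on the switched-off contact grill has browned underneath, out of sight below the raised lid. Reach in under the lid and roll the cob over along the ribbed plate until its browned side faces up, without lifting it off the plate, and leave it lying still on the plate in line with the ribs. Do not bump the lid or disturb the things standing round the grill.

Things in the scene. Friction and masses are not known exactly. Their poses are not given: they have to be found in the camera images.
- grill: Fixed steel contact grill, 315 mm deep, 320 wide. Origin: on the table, under the middle of its lower plate; x points to its back (the hinge side), y along the ribs to its left, z up. Round the plate: front lip (x -142 to -132 mm) and side walls (y +-143 to +-152) up to z = 100 mm, rear wall (x 132 to 144) to z = 110; two hinge towers (x 130 to 174, y +-131 to +-155) to z = 145
- plate_mid (a point): Middle of the grill's black lower plate, at the height of the rib crests (89 mm above the table). The plate is 262 mm deep (along the grill's x) and 284 mm wide; its flat top lies 4 mm below the crests. 21 round-topped ribs (3 mm radius, 260 mm long) run along the grill's y, 12 mm apart, from 120 mm before to 120 mm behind this point
- corn: Loose yellow corn cob, about 0.26 kg, friction about 0.6. Origin: on its axis, halfway along, 112 mm above the table. x: along the axis to the thin tip. Kernels from x = -85 to 88 mm; radius 24 mm from x = -55 to 40, thinner beyond; stalk (radius 9) to x = -107. At the start it lies along the ribs below the lid, browned side down, 0 to 40 mm behind the plate's middle
- corn_brown (a point): Middle of the cob's browned side: 24 mm from the cob's origin in its -z direction. The browned kernels form a band about 110 degrees wide. Stroked across its top with light pressure (5 to 10 N) the cob rolls from groove to groove, about 0.5 rad for each 12 mm, and stays in the groove where it is let go; a finger that shoves it from behind tends to jam it
- grill_lid (a joint): Lid's hinge angle, rad: 0 = lid raised 56 degrees from closed (its underside leans 34 degrees from vertical over the plate), more = opened further; it starts between 0 and 0.12. The hinge is stiff and holds the lid where it is
- lid_hinge (a point): Middle of the lid's hinge axis, which runs along the grill's y, 152 mm behind the plate's middle and 127 mm above the table
- lid_edge (a point): Middle of the near lower edge of the raised lid, 255 mm from the hinge axis. The lid is a slab 290 mm wide and 46 thick; its ribbed underside runs straight from here to the hinge, slanting over the rear half of the plate. A black handle bar (24 mm thick, 190 wide) stands 30 mm beyond the edge, towards the lid's outer face
- salt_shaker: Salt shaker, glass with a grey top, 44 mm wide, 90 mm high, standing left of the grill. Origin under its middle
- sauce_pot: Small lidded portion pot with red sauce, 53 mm wide, 36 mm high, standing right of the grill. Origin under its middle
- timer: Round twist timer, red on white, 62 mm wide, 40 mm high, standing right of the grill. Origin under its middle
There are look-alikes about, which are no part of the job. Leave any red look-alike of the corn alone.

How it is judged:
By the outcome, as a careful person would: the job done as asked, in the order asked, and still so for the second after the job is handed in, with the robot touching nothing.
It also fails if it takes over 48 s, if anything falls off the work surface, if the arm or the gripper's body presses on something with over 40 N, if the wrist force passes 120 N, or if a joint passes its speed limit or range.

## Working session

There is one attempt and no reset: what is moved stays moved. The work goes in short steps, Python scripts to look and compute and a tool call to move; the robot and the scene stay as the last step left them, time stands still between calls to the robot, and variables do not carry over. Pictures are saved under pics/ and viewed, and the job is handed in when it is done.

Besides the shell and the picture viewer there is one more tool, called after "Request:" by a JSON object that holds its "api" and its "payload", one argument or row to a line. move_arm: Moves the arm, as the interface text tells. Its arguments: {"type":"object","properties":{"rows":{"type":"array","items":{"type":"number"}},"grip_force":{"type":"number"}},"required":["rows"]}

```bash
mkdir -p pics; ls; cat > h.py <<'E'
import numpy as np, cv2
from rig import robot
def save(n,c): cv2.imwrite('pics/'+n+'.png',c['color'][:,:,::-1])
def ray(c,px):
    u=cv2.undistortPoints(np.array([[px]],float),c['camera_matrix'],np.array(c['distortion']))[0,0]
    return np.array([u[0],u[1],1.])
def world(c,px,z=None):
    r=ray(c,px); R=np.array(c['R']);t=np.array(c['t'])
    if z is None: z=c['z_map'][int(round(px[1])),int(round(px[0]))]
    return R.T@(r*z-t)
def proj(c,X):
    R=np.array(c['R']);t=np.array(c['t'])
    return cv2.projectPoints(np.atleast_2d(X).astype(float),cv2.Rodrigues(R)[0],t.astype(float),c['camera_matrix'],np.array(c['distortion']))[0][:,0]
def cloud(c):
    h,w=c['z_map'].shape
    v,u=np.mgrid[0:h,0:w]
    p=cv2.undistortPoints(np.stack([u.ravel(),v.ravel()],1)[:,None].astype(float),c['camera_matrix'],np.array(c['distortion']))[:,0]
    z=c['z_map'].ravel()
    P=np.c_[p*z[:,None],z]
    W=(P-np.array(c['t']))@np.array(c['R'])
    W[z==0]=np.nan
    return W.reshape(h,w,3)
E
python3 - <<'E'
from h import *
print(robot.get_obs())
for n in ('scene','top'):
    c=robot.camera(n); save(n+'0',c)
    print(n,np.round(-np.array(c['R']).T@np.array(c['t']),3))
    for th in ['plate_mid','corn','corn_brown','lid_hinge','lid_edge','grill','salt_shaker','sauce_pot','timer']:
        for d in robot.spot_point(n,th)[:2]:
            print(th,d['at'],round(d['conf'],2),np.round(world(c,d['at']),3))
E
```

```text
pics
{'time': 0.0, 'q': array([-1.43253411e+00,  5.28443166e-01,  1.43388803e+00, -2.26088267e-05,
        1.18138816e+00, -1.78495357e-01]), 'joint_velocities': array([ 2.04524647e-05, -1.86693925e-03,  7.40324453e-04, -7.63449270e-05,
        1.15604297e-03, -1.85026690e-03]), 'joint_torque': array([-1.37560387e-04, -4.40039885e+01, -1.76589417e+01,  6.32290402e-02,
        5.82777383e-02, -1.50769729e-04]), 'position': array([ 0.1946027 , -0.59317031,  0.2215903 ]), 'tool_rot': array([ 9.87483037e-01,  1.57721653e-01,  1.09380961e-05, -1.06334496e-03]), 'ft_force': array([0.22100971, 0.61876308, 0.60314634]), 'moment': array([ 0.02718165, -0.03594463, -0.03902794]), 'grip_width': 0.08723544114523278}
scene [-0.383 -1.33   0.866]
plate_mid [319.6, 214.3] 0.57 [ 0.557 -0.015  0.082]
corn [220.2, 220.8] 0.75 [0.261 0.215 0.046]
corn [323.5, 211.3] 0.51 [ 0.16  -0.584  0.425]
corn_brown [219.5, 227.4] 0.74 [0.243 0.182 0.037]
corn_brown [325.7, 213.7] 0.49 [ 0.159 -0.592  0.423]
lid_hinge [355.6, 199.7] 0.83 [ 0.216 -0.62   0.451]
lid_hinge [262.3, 208.2] 0.74 [0.481 0.287 0.011]
grill [322.2, 234.1] 0.87 [ 0.165 -0.572  0.364]
salt_shaker [259.8, 206.9] 0.66 [0.476 0.299 0.014]
sauce_pot [371.5, 306.8] 0.57 [ 0.313 -0.583  0.115]
timer [408.5, 294.6] 0.67 [ 0.537 -0.5    0.014]
top [ 0.205 -0.102  1.93 ]
plate_mid [312.4, 192.6] 0.95 [ 0.539 -0.02   0.088]
plate_mid [318.4, 184.8] 0.54 [ 0.558 -0.046  0.144]
corn [244.1, 260.0] 0.98 [0.287 0.256 0.043]
corn [317.2, 187.1] 0.85 [ 0.552 -0.04   0.13 ]
corn_brown [318.7, 183.2] 0.85 [ 0.567 -0.046  0.128]
corn_brown [243.5, 264.1] 0.67 [0.271 0.258 0.047]
grill [315.8, 195.6] 0.62 [ 0.527 -0.033  0.084]
salt_shaker [231.3, 209.4] 0.48 [0.484 0.3   0.076]
sauce_pot [423.2, 217.4] 0.67 [ 0.435 -0.454  0.034]
timer [426.6, 190.6] 0.44 [ 0.543 -0.474  0.033]
```

View pics/scene0.png

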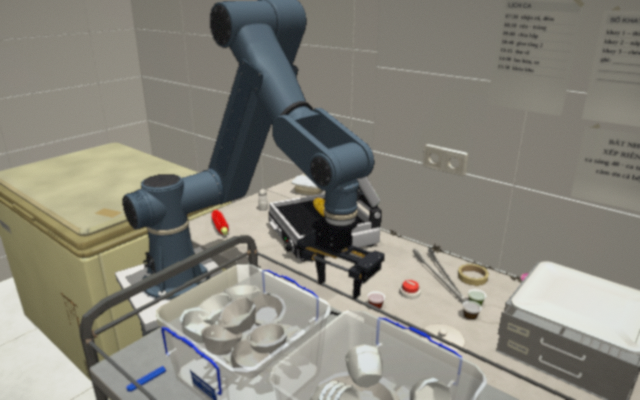

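View pics/top0.png

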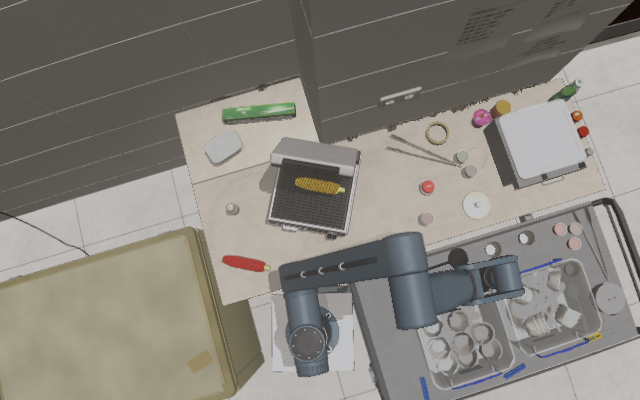

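The arm hangs right of the grill. The yellow cob, with its green end to the right, shows at top-view pixel (318,186), and the red look-alike is at (244,263). Next I'll measure the grill and cob from the top view's depth.

```bash
python3 - <<'E'
from h import *
c=robot.camera('top'); W=cloud(c)
a=c['color'][120:250,250:380]; cv2.imwrite('pics/topz.png',cv2.resize(a,None,fx=5,fy=5,interpolation=cv2.INTER_CUBIC)[:600,:,::-1])
z=W[120:250,250:380,2]
zz=np.clip(z/0.35*255,0,255); zz=np.nan_to_num(zz).astype(np.uint8)
cv2.imwrite('pics/topd.png',cv2.resize(cv2.applyColorMap(zz,cv2.COLORMAP_JET),None,fx=4.5,fy=4.5,interpolation=cv2.INTER_NEAREST))
# red cob & corn pixel by color
hsv=cv2.cvtColor(c['color'],cv2.COLOR_RGB2HSV)
m=(hsv[...,0]>18)&(hsv[...,0]<50)&(hsv[...,1]>130)
m[:150]=0;m[220:]=0;m[:,:280]=0;m[:,360:]=0
P=W[m]; P=P[~np.isnan(P[:,0])]; print(len(P),np.round(np.nanpercentile(P,[0,5,50,95,100],axis=0),3))
xy=P[:,:2]; mu=xy.mean(0); u,s,v=np.linalg.svd(xy-mu); pr=(xy-mu)@v[0]
print(mu,v[0],pr.min(),pr.max())
E
```

```text
470 [[ 0.526 -0.12   0.086]
 [ 0.534 -0.11   0.116]
 [ 0.559 -0.04   0.129]
 [ 0.585  0.033  0.139]
 [ 0.601  0.045  0.146]]
[ 0.55983084 -0.04041462] [0.22031873 0.97542794] -0.0796335162347199 0.08823825418357052
```

View pics/topz.png

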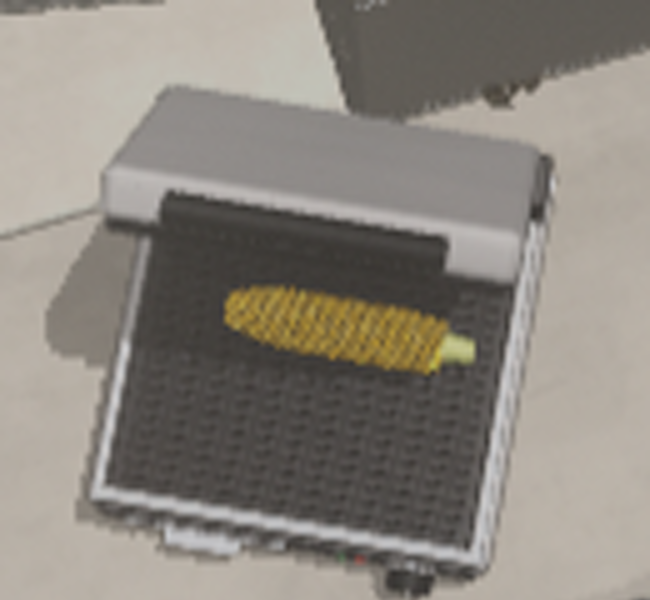

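View pics/topd.png

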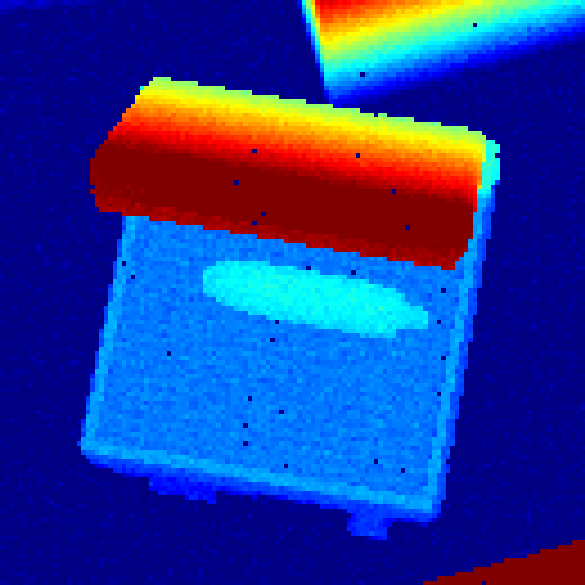

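The cob lies along the ribs with its tip to the left and its stalk to the right. I'll fit the grill frame from the rim in the depth map.

```bash
python3 - <<'E'
from h import *
from scipy.optimize import minimize
c=robot.camera('top'); Ws=[cloud(c)]
for i in range(4): Ws.append(cloud(robot.camera('top')))
W=np.nanmedian(Ws,axis=0)
P=W[120:250,250:380].reshape(-1,3); P=P[~np.isnan(P[:,0])]
# low part: body points with z in .07-.115 and x<0.56
def toG(P,p):
    cy,sy=np.cos(p[2]),np.sin(p[2]); d=P[:,:2]-p[:2]
    return np.c_[d@[cy,sy],d@[-sy,cy]]
# outline: points z>0.07 are inside; table z<0.03 outside
ins=P[(P[:,2]>.075)&(P[:,2]<.12)]; out=P[P[:,2]<.03]
def cost(p):
    gi=toG(ins,p); go=toG(out,p)
    sd=lambda g: np.minimum(152-np.abs(g[:,1])*1000,(g[:,0]*1000+142))
    si=sd(gi); m=(gi[:,0]<.06)&(np.abs(gi[:,1])<.25)&(gi[:,0]>-.25)
    so=sd(go); mo=(go[:,0]<.06)&(np.abs(go[:,1])<.25)
    return np.sum(np.clip(-si[m],0,15))+np.sum(np.clip(so[mo],0,15))
best=None
for y0 in np.radians([-16,-13,-10]):
    r=minimize(cost,[.54,-.02,y0],method='Nelder-Mead',options=dict(initial_simplex=np.array([.54,-.02,y0])+np.array([[0,0,0],[.02,0,0],[0,.02,0],[0,0,.06]])))
    print(r.x,np.degrees(r.x[2]),r.fun)
    if best is None or r.fun<best.fun: best=r
p=best.x
g=toG(P,p)*1000
# cob
m=(np.abs(g[:,1])<60)&(g[:,0]<60)&(g[:,0]>-120)
for lo in range(-120,60,8):
    k=m&(g[:,0]>=lo)&(g[:,0]<lo+8); print(lo,np.round(np.median(P[k,2])*1000,1),end='; ')
k=(P[:,2]>.112)&(g[:,0]<60)&(P[:,2]<.16)
print(); print('cob',np.percentile(g[k],[1,50,99],axis=0))
# draw
cy,sy=np.cos(p[2]),np.sin(p[2])
f=lambda x,y,z:[p[0]+cy*x-sy*y,p[1]+sy*x+cy*y,z]
img=cv2.resize(c['color'],None,fx=5,fy=5,interpolation=cv2.INTER_CUBIC)
def line(pts,col):
    q=(proj(c,np.array(pts))+.5)*5-.5
    cv2.polylines(img,[q.round().astype(int)],False,col,1)
line([f(.132,.152,.1),f(-.142,.152,.1),f(-.142,-.152,.1),f(.132,-.152,.1)],(255,0,0))
line([f(.132,.143,.1),f(-.132,.143,.1),f(-.132,-.143,.1),f(.132,-.143,.1)],(0,255,0))
for th in (0,.12):
    a=np.radians(56)+th
    e=lambda y:f(.152-.255*np.cos(a),y,.127+.255*np.sin(a))
    line([e(.145),e(-.145)],(0,0,255) if th==0 else (255,0,255))
cv2.imwrite('pics/fit.png',img[600:1200,1270:1900,::-1])
E
```

```text
[ 0.54257148 -0.02299857 -0.21177146] -12.13361105007608 31.513518806715467
[ 0.5433483  -0.02316576 -0.21177468] -12.133795448649174 31.513371821162764
[ 0.54287895 -0.02306495 -0.21178175] -12.134200291152093 31.513263429724674
-120 87.1; -112 86.2; -104 85.9; -96 87.5; -88 85.9; -80 85.6; -72 87.8; -64 85.9; -56 85.8; -48 87.6; -40 86.5; -32 85.0; -24 87.2; -16 86.4; -8 87.0; 0 122.2; 8 131.9; 16 341.1; 24 343.4; 32 393.3; 40 255.5; 48 359.8; 56 358.1; 
cob [[  -0.77595341 -114.00496811]
 [  18.65216605  -19.88532701]
 [  42.51024252   72.08991459]]
```

View pics/fit.png

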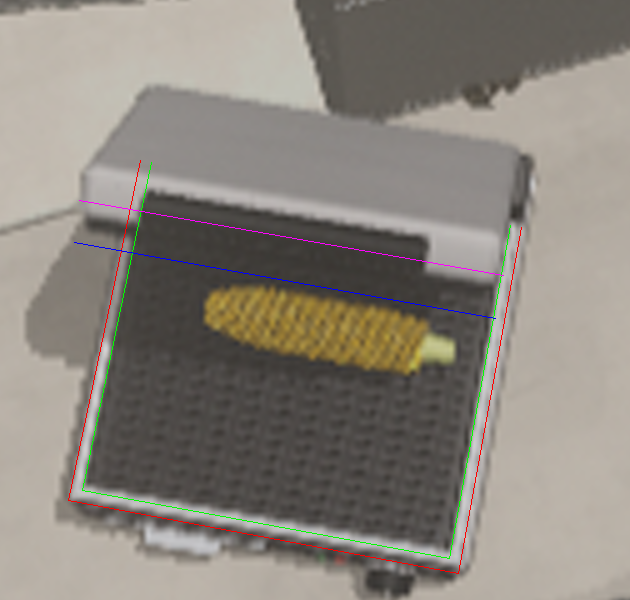

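The grill fit lines up with the picture: origin about (0.543, -0.023), yaw -12.1°, cob axis at grill x≈+18 and y≈-16. Next I'll compute the transit to a tilted hover in front of the lid.

```bash
cat >> h.py <<'E'
from scipy.spatial.transform import Rotation as Ro
G0=np.array([.543,-.023]); YAW=-0.2118
GX=np.array([np.cos(YAW),np.sin(YAW),0]); GY=np.array([-np.sin(YAW),np.cos(YAW),0])
def g2w(x,y,z): return np.array([G0[0],G0[1],0])+(GX*x+GY*y+np.array([0,0,z]))*np.array([1,1,1])
def w2g(X):
    d=np.array(X)-np.array([G0[0],G0[1],0]); return np.array([d@GX,d@GY,d[2]])
def toolR(tilt):
    z=np.sin(tilt)*GX+np.array([0,0,-np.cos(tilt)])
    y=-GY; x=np.cross(y,z); return Ro.from_matrix(np.c_[x,y,z])
def status():
    o=robot.get_obs(); R=Ro.from_quat(o['tool_rot'])
    print('t',round(o['time'],2),'g',np.round(w2g(o['position'])*1000,1),'F',np.round(o['ft_force'],1),'w',round(o['grip_width'],3),'q',np.round(o['q'],2))
    return o,R
E
python3 - <<'E'
from h import *
o,R=status()
for t in (0,40):
    d=toolR(np.radians(t))*R.inv(); print(t,np.round(d.as_rotvec(),3))
d40=(toolR(np.radians(40))*R.inv()).as_rotvec()
a=np.radians(np.linspace(-71.8,-4,17)); r=np.linspace(.624,.46,17)
p=np.c_[r*np.cos(a),r*np.sin(a)]*1000
print(np.round(np.diff(p,axis=0)).astype(int).tolist(), p[-1])
E
```

```text
t 1.3 g [-220.5 -631.3  222.5] F [-0.4  0.5 -1. ] w 0.087 q [-1.43  0.53  1.43  0.    1.18 -0.18]
0 [-0.     0.    -0.529]
40 [ 0.037 -0.705 -0.507]
[[39, 25], [37, 28], [34, 30], [31, 32], [28, 34], [25, 35], [21, 37], [18, 38], [15, 38], [12, 39], [8, 39], [5, 38], [2, 38], [-1, 37], [-4, 36], [-7, 35]] [458.87946312 -32.08797792]
```

Request:
{"api": "move_arm", "payload": {
  "rows": [0,0,45,0,0,0,0.3,0,0,45,0,0,0,0.3,0,0,45,0,0,0,0.3,0,0,45,0,0,0,0.3,39,25,0,0,0,-0.066,0.3,37,28,0,0,0,-0.066,0.3,34,30,0,0,0,-0.066,0.3,31,32,0,0,0,-0.066,0.3,28,34,0,0,0,-0.066,0.3,25,35,0,0,0,-0.066,0.3,21,37,0,0,0,-0.066,0.3,18,38,0,0,0,-0.066,0.3]
}}

```text
time: 2.5
position: [0.4287, -0.3333, 0.4025]
tool_rot: [0.994, -0.107, 0.0, 0.0]
ft_force: [0.4, 0.4, -0.2]
grip_width: 0.0609
```

Request:
{"api": "move_arm", "payload": {
  "rows": [15,38,0,0,0,0,0.3,12,39,0,0,0,0,0.3,8,39,0,0,0,0,0.3,5,38,0,0,0,0,0.3,2,38,0,0,0,0,0.3,-1,37,0,0,0,0,0.3,-4,36,0,0,0,0,0.3,-7,35,0,0,0,0,0.3]
}}

```text
time: 3.3
position: [0.4576, -0.0333, 0.4026]
tool_rot: [0.994, -0.105, 0.0, -0.0]
ft_force: [-0.3, 0.1, -0.0]
grip_width: 0.061
```

```bash
python3 - <<'E'
from h import *
o,R=status()
print(o['position'],R.as_matrix().round(2))
print(np.round((toolR(np.radians(40))*R.inv()).as_rotvec(),3))
c=robot.camera('wrist');save('w1',c)
E
```

```text
t 3.3 g [-81.4 -28.  402.6] F [-0.3  0.1 -0. ] w 0.061 q [-0.32  0.11  1.55  0.    1.48  1.46]
[ 0.45756105 -0.03331227  0.40262932] [[ 0.98 -0.21  0.  ]
 [-0.21 -0.98  0.  ]
 [ 0.   -0.   -1.  ]]
[-0.147 -0.682 -0.001]
```

View pics/w1.png

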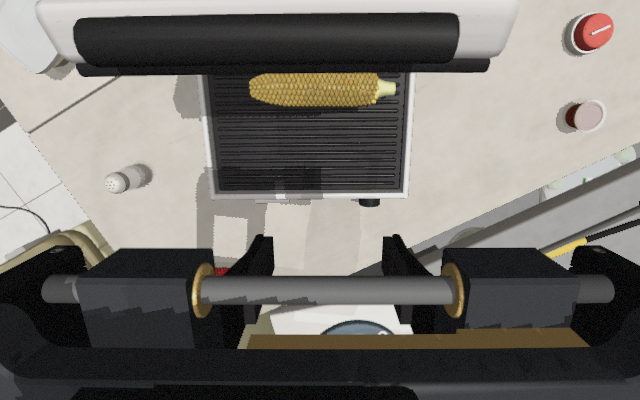

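The wrist view shows the cob at pixels (250–395, 72–108), with the lid handle above it and the salt shaker and pot well clear. I'll tilt and lower the tool in front of the lid, still 60 mm ahead of the cob.

Request:
{"api": "move_arm", "payload": {
  "rows": [0,0,-30,-0.021,-0.0975,0,0.3,0,0,-30,-0.021,-0.0975,0,0.3,0,0,-30,-0.021,-0.0975,0,0.3,0,0,-30,-0.021,-0.0975,0,0.3,0,0,-30,-0.021,-0.0975,0,0.3,0,0,-30,-0.021,-0.0975,0,0.3,0,0,0,-0.021,-0.0975,0,0.3,0,0,0,0,0,0,0.3]
}}

```text
time: 4.15
position: [0.4647, -0.0209, 0.2414]
tool_rot: [0.954, -0.091, 0.287, 0.007]
ft_force: [-0.4, -0.3, -0.6]
grip_width: 0.0613
```

```bash
python3 - <<'E'
from h import *
o,R=status()
print(o['position'])
print(np.round((toolR(np.radians(40))*R.inv()).as_rotvec(),3))
c=robot.camera('wrist');save('w2',c)
T=np.array(c['tool_from_camera']); print(T.round(3))
Wt=np.eye(4);Wt[:3,:3]=R.as_matrix();Wt[:3,3]=o['position']
M=np.linalg.inv(Wt@T); c['R']=M[:3,:3];c['t']=M[:3,3]
print('cam g',w2g((Wt@T)[:3,3]))
for th in ['plate_mid','corn','corn_brown','lid_edge']:
    for d in robot.spot_point('wrist',th)[:1]: print(th,d['at'],round(d['conf'],2),np.round(w2g(world(c,d['at']))*1000,1))
W=cloud(c).reshape(-1,3)
hsv=cv2.cvtColor(c['color'],cv2.COLOR_RGB2HSV).reshape(-1,3)
g=np.array([(W-np.r_[G0,0])@GX,(W-np.r_[G0,0])@GY,W[:,2]]).T*1000
m=(hsv[:,0]>15)&(hsv[:,0]<35)&(hsv[:,1]>100)&(np.abs(g[:,1])<135)&(g[:,2]>85)&(g[:,2]<160)&(g[:,0]>-80)&(g[:,0]<80)
P=g[m];print(len(P),np.percentile(P,[1,5,50,95,99],axis=0).round(1))
# circle fit in slices
from scipy.optimize import least_squares
for y0 in (-60,-40,-20,0,20):
    Q=P[(np.abs(P[:,1]-y0)<10)]
    r=least_squares(lambda s:np.hypot(Q[:,0]-s[0],Q[:,2]-s[1])-24,[18,112],loss='soft_l1'); print(y0,r.x.round(1),np.percentile(Q[:,2],99).round(1))
# walls
for nm,mm in (('left',(g[:,1]>120)&(g[:,1]<170)),('right',(g[:,1]<-120)&(g[:,1]>-170))):
    k=mm&(g[:,2]>94)&(g[:,2]<106)&(np.abs(g[:,0])<100); print(nm,np.percentile(g[k],[2,50,98],axis=0).round(1).tolist())
k=(np.abs(g[:,1])<100)&(g[:,0]>-170)&(g[:,0]<-110)&(g[:,2]>94)&(g[:,2]<106);print('front',k.sum(),np.percentile(g[k],[2,50,98],axis=0).round(1).tolist() if k.sum() else '')
E
```

```text
t 4.15 g [-77.  -14.4 241.4] F [-0.4 -0.3 -0.6] w 0.061 q [-0.39  0.14  2.22  0.61  0.26  0.82]
[ 0.46467387 -0.02091848  0.24143245]
[-0.061 -0.108 -0.035]
[[-0.    -0.959 -0.285  0.078]
 [ 1.    -0.     0.    -0.001]
 [-0.001 -0.285  0.959 -0.163]
 [ 0.     0.     0.     1.   ]]
cam g [-0.10070374 -0.02152809  0.42061056]
plate_mid [319.2, 196.4] 0.8 [ 2.4  3.8 90.7]
corn [332.7, 175.6] 0.8 [ 10.6 -11.7 133. ]
6754 [[ -2.5 -89.9  90.2]
 [ -1.3 -82.5 114.2]
 [ 12.9 -13.2 130.4]
 [ 35.7  61.5 135.9]
 [ 40.9  73.2 136.9]]
-60 [ 21.1 111.1] 136.9
-40 [ 21.2 111.4] 137.3
-20 [ 21.2 111.2] 136.9
0 [ 21.2 111.3] 137.0
20 [ 21.4 111.4] 137.3
left [[-56.4, 145.0, 94.5], [13.8, 148.0, 100.0], [96.0, 153.6, 101.8]]
right [[-48.6, -147.6, 94.5], [17.1, -142.6, 100.1], [96.4, -139.6, 102.0]]
front 1247 [[-137.5, -84.7, 95.7], [-132.3, 3.5, 100.2], [-128.9, 67.9, 101.9]]
```

View pics/w2.png

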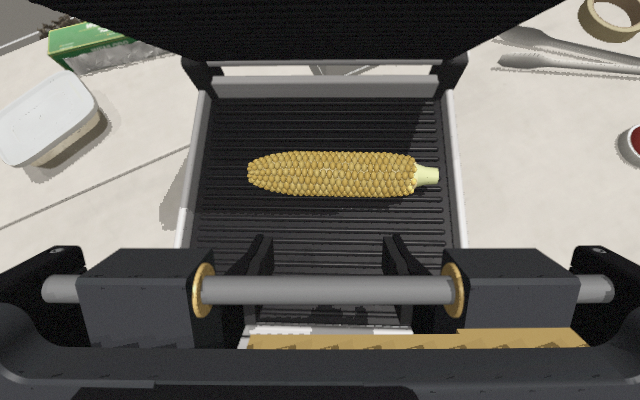

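The tool only reached about 33° of tilt: joint 5 is near zero, so the wrist is close to singular. The cob axis measures grill (21, z 111). I'll fit a small kinematic model to plan tilts the arm can reach.

```bash
cat > kin.py <<'E'
from h import *
from scipy.optimize import least_squares
def fk(q,p):
    L1,L2,h,D,off,a,c5=p
    Rb=Ro.from_euler('z',q[0])
    P=np.array([0,off,h])+L1*np.array([np.sin(q[1]),0,np.cos(q[1])])
    R2=Ro.from_euler('y',q[1]+q[2])
    P=P+R2.apply([a,0,L2])
    R=R2*Ro.from_euler('z',S3*q[3])*Ro.from_euler('y',q[4])
    P=P+R.apply([0,0,D])
    R=R*Ro.from_euler('z',S5*q[5]+c5)
    return Rb.apply(P),Rb*R
S3=1;S5=1
E
cat > kinfit.py <<'E'
import kin; from kin import *
o,R=status(); q=o['q']
D=[([-1.43253,.528443,1.433888,0,1.181388,-.178495],[.1946027,-.5931703,.2215903],[.987483,.157722,0,-.001063],1),
   ([-.32,.11,1.55,0,1.48,1.46],[.45756,-.03331,.40263],[.994,-.105,0,0],.2),
   (q,o['position'],o['tool_rot'],1)]
import sys
for s3 in (1,-1):
  for s5 in (1,-1):
    kin.S3=s3;kin.S5=s5
    best=None
    for c5 in (0,1.57,3.14,-1.57):
      def res(p):
        e=[]
        for qq,x,t,w in D:
            P,RR=fk(qq,p); e+=list(w*(P-x)*1000); e+=list(w*100*(RR.inv()*Ro.from_quat(t)).as_rotvec())
        e+=list((np.array(p)-[.4,.4,.2,.25,.1,0,0])[:6]*.5)
        return e
      r=least_squares(res,[.4,.4,.2,.25,.1,0,c5])
      if best is None or r.cost<best.cost: best=r
    print(s3,s5,best.cost,best.x.round(4)); 
E
python3 kinfit.py
```

```text
t 4.4 g [-74.  -14.9 243.8] F [-0.7 -0.7 -0. ] w 0.061 q [-0.38  0.14  2.22  0.61  0.26  0.83]
1 1 0.11696303445962251 [0.5885 0.3911 0.2727 0.3052 0.111  0.1135 1.5708]
1 -1 11108.790309884409 [0.5885 0.3911 0.2727 0.3052 0.111  0.1135 2.2631]
-1 1 5403.1897654498 [ 0.6771  0.251  -0.2243  0.1448  0.1428 -0.1216  2.1474]
-1 -1 26118.29451712034 [ 0.6771  0.251  -0.2243  0.1448  0.1428 -0.1216 -0.3558]
```

```bash
cat >> kin.py <<'E'
PK=np.array([0.5885,0.3911,0.2727,0.3052,0.111,0.1135,np.pi/2])
LO=np.array([-3.08,-.75,.22,-1.43,0,-2.85]);HI=np.array([3.08,2.2,2.44,4.57,2.65,2.85])
def ik(pos,R,q0):
    def res(q):
        P,RR=fk(q,PK); return np.r_[(P-pos)*10,(RR.inv()*R).as_rotvec()]
    best=None
    for s in (q0,np.array([-.35,.3,2.0,.4,.5,1.0]),np.array([-.35,.3,2.0,-.4,.5,1.5])):
        r=least_squares(res,np.clip(s,LO+1e-3,HI-1e-3),bounds=(LO,HI))
        if best is None or r.cost<best.cost-1e-7: best=r
    return best.x,np.sqrt(2*best.cost)
E
python3 - <<'E'
from kin import *
q0=robot.get_obs()['q']
for x,z in ((-75,.24),(-60,.2),(-30,.18),(0,.16),(30,.14),(10,.14),(-10,.14),(-30,.14),(-50,.14),(-70,.14)):
    for t in (20,30,40,50):
        q,e=ik(g2w(x/1000,-.016,z),toolR(np.radians(t)),q0)
        print(x,z,t,q.round(2),round(e,4))
E
```

```text
-75 0.24 20 [-0.31  0.17  2.04  0.06  0.58  1.42] 0.0
-75 0.24 30 [-0.33  0.15  2.17  0.2   0.3   1.28] 0.0
-75 0.24 40 [-0.35  0.17  2.31  1.94  0.09 -0.47] 0.0
-75 0.24 50 [-0.36  0.26  2.44  2.87  0.42 -1.42] 0.0149
-60 0.2 20 [-0.31  0.27  2.06  0.07  0.46  1.41] 0.0
-60 0.2 30 [-0.32  0.27  2.2   0.34  0.17  1.14] 0.0
-60 0.2 40 [-0.34  0.32  2.33  2.75  0.22 -1.29] 0.0
-60 0.2 50 [-0.34  0.41  2.44  2.98  0.55 -1.52] 0.0411
-30 0.18 20 [-0.3   0.35  2.02  0.07  0.43  1.42] 0.0
-30 0.18 30 [-0.31  0.35  2.15  0.4   0.13  1.08] 0.0
-30 0.18 40 [-0.33  0.4   2.29  2.84  0.25 -1.36] 0.0
-30 0.18 50 [-0.34  0.53  2.42  2.98  0.68 -1.53] 0.0
0 0.16 20 [-0.29  0.42  1.97  0.07  0.4   1.43] 0.0
0 0.16 30 [-0.31  0.42  2.1   0.47  0.1   1.03] 0.0
0 0.16 40 [-0.32  0.47  2.23  2.89  0.27 -1.4 ] 0.0
0 0.16 50 [-0.33  0.59  2.36  3.    0.68 -1.53] 0.0
30 0.14 20 [-0.29  0.49  1.92  0.07  0.39  1.43] 0.0
30 0.14 30 [-0.3   0.49  2.05  0.51  0.09  0.99] 0.0
30 0.14 40 [-0.31  0.54  2.18  2.91  0.28 -1.43] 0.0
30 0.14 50 [-0.32  0.65  2.29  3.01  0.67 -1.54] 0.0
10 0.14 20 [-0.29  0.47  1.97 
[... 354 characters left out ...]
0 [-0.34  0.67  2.4   3.01  0.8  -1.56] 0.0
-30 0.14 20 [-0.3   0.43  2.06  0.1   0.3   1.39] 0.0
-30 0.14 30 [-0.31  0.45  2.19  2.02  0.06 -0.53] 0.0
-30 0.14 40 [-0.33  0.53  2.33  2.96  0.41 -1.49] 0.0
-30 0.14 50 [-0.34  0.67  2.44  3.02  0.82 -1.57] 0.0189
-50 0.14 20 [-0.31  0.42  2.11  0.12  0.27  1.37] 0.0
-50 0.14 30 [-0.32  0.44  2.24  2.41  0.08 -0.94] 0.0
-50 0.14 40 [-0.34  0.53  2.38  2.96  0.47 -1.51] 0.0
-50 0.14 50 [-0.31  0.62  2.44  3.07  0.71 -1.59] 0.0848
-70 0.14 20 [-0.31  0.4   2.15  0.14  0.24  1.34] 0.0
-70 0.14 30 [-0.33  0.43  2.29  2.61  0.11 -1.14] 0.0
-70 0.14 40 [-0.35  0.54  2.43  2.97  0.52 -1.52] 0.0
-70 0.14 50 [-0.28  0.57  2.44  3.14  0.61 -1.62] 0.1461
```

Two wrist branches exist, and 40–45° of tilt needs joint 4 flipped to about 2.9. I'll make that transition here, in free space.

```bash
cat > need.py <<'E'
from kin import *
import sys
x,y,z,t=map(float,sys.argv[1:5])
o,R=status()
d=g2w(x/1000,y/1000,z/1000)-o['position']; rv=(toolR(np.radians(t))*R.inv()).as_rotvec()
zt=R.as_matrix()[:,2]; print('tilt',np.degrees(np.arccos(-zt[2])).round(1))
print('shift mm',(d*1000).round(1),'turn',rv.round(3),np.degrees(np.linalg.norm(rv)).round(1))
q,e=ik(g2w(x/1000,y/1000,z/1000),toolR(np.radians(t)),o['q']); print('ik',q.round(2),e.round(4))
E
python3 need.py -60 -16 240 44
```

```text
t 4.4 g [-74.  -14.9 243.8] F [-0.7 -0.7 -0. ] w 0.061 q [-0.38  0.14  2.22  0.61  0.26  0.83]
tilt 33.6
shift mm [13.5 -4.  -3.8] turn [-0.071 -0.171 -0.038] 10.8
ik [-0.35  0.22  2.33  2.63  0.2  -1.17] 0.0
```

Request:
{"api": "move_arm", "payload": {
  "rows": [3,-1,0,-0.018,-0.043,-0.01,0.3,3,-1,0,-0.018,-0.043,-0.01,0.3,3,-1,-2,-0.018,-0.043,-0.01,0.3,4,-1,-2,-0.018,-0.043,-0.01,0.3,0,0,0,0,0,0,0.3,0,0,0,0,0,0,0.3,0,0,0,0,0,0,0.3,0,0,0,0,0,0,0.3]
}}

```text
time: 5.2
position: [0.4772, -0.0178, 0.2437]
tool_rot: [0.936, -0.09, 0.338, 0.015]
ft_force: [1.1, 0.2, 0.4]
grip_width: 0.0608
```

```bash
python3 need.py -60 -16 240 44
```

```text
t 5.2 g [-65.4  -8.7 243.7] F [1.1 0.2 0.4] w 0.061 q [-0.37  0.17  2.28  1.48  0.14 -0.04]
tilt 39.6
shift mm [ 3.7 -8.2 -3.7] turn [-0.047 -0.069 -0.032] 5.2
ik [-0.35  0.22  2.33  2.63  0.2  -1.17] 0.0
```

Good, it is passing through. I'll continue.

Request:
{"api": "move_arm", "payload": {
  "rows": [1,-2,-1,-0.024,-0.04,-0.016,0.3,1,-2,-1,-0.024,-0.04,-0.016,0.3,1,-2,-1,0,0,0,0.3,1,-2,-1,0,0,0,0.3,0,0,0,0,0,0,0.3,0,0,0,0,0,0,0.3]
}}

```text
time: 5.8
position: [0.4816, -0.0188, 0.2413]
tool_rot: [0.931, -0.09, 0.353, 0.016]
ft_force: [0.4, 0.1, -0.0]
grip_width: 0.0608
```

```bash
python3 need.py -45 -16 220 44
```

```text
t 5.8 g [-60.9  -8.8 241.3] F [ 0.4  0.1 -0. ] w 0.061 q [-0.37  0.19  2.3   1.94  0.16 -0.5 ]
tilt 41.4
shift mm [ 14.  -10.3 -21.3] turn [-0.043 -0.039 -0.032] 3.8
ik [-0.34  0.3   2.33  2.79  0.26 -1.32] 0.0
```

Request:
{"api": "move_arm", "payload": {
  "rows": [7,-4,-6,-0.015,-0.012,-0.012,0.4,7,-4,-6,-0.015,-0.012,-0.012,0.4,7,-3,-6,-0.013,-0.015,-0.008,0.4,7,-3,-6,0,0,0,0.4,7,-3,-6,0,0,0,0.4,7,-2,-6,0,0,0,0.4,0,0,0,0,0,0,0.4,0,0,0,0,0,0,0.4]
}}

```text
time: 6.6
position: [0.5188, -0.0332, 0.2101]
tool_rot: [0.924, -0.095, 0.369, 0.031]
ft_force: [0.2, -0.3, 0.5]
grip_width: 0.0521
```

```bash
python3 need.py 0 -21 180 42; python3 - <<'E'
from h import *
# lid angle from top view depth
c=robot.camera('top'); W=cloud(c); P=W[110:260,240:390].reshape(-1,3); P=P[~np.isnan(P[:,0])]
g=np.array([(P-np.r_[G0,0])@GX,(P-np.r_[G0,0])@GY,P[:,2]]).T*1000
k=(g[:,1]>60)&(g[:,1]<140)&(g[:,2]>200)&(g[:,0]>-20)&(g[:,0]<260)
Q=g[k]
print(len(Q),np.percentile(Q[:,0],[0,1,5]),np.percentile(Q[:,2],[95,99,100]))
# outer face slope
s=Q[(Q[:,2]>230)&(Q[:,2]<340)]; a=np.polyfit(s[:,2],s[:,0],1); print('slope deg from vert',np.degrees(np.arctan(a[0])))
E
```

```text
t 6.6 g [-21.6 -15.  210.1] F [ 0.2 -0.3  0.5] w 0.052 q [-0.35  0.34  2.28  2.69  0.26 -1.23]
tilt 43.4
shift mm [ 19.8 -10.4 -30.1] turn [-0.008  0.027 -0.012] 1.7
ik [-0.34  0.43  2.24  2.83  0.28 -1.37] 0.0
657 [17.76084755 18.55782071 20.92060356] [395.65530641 402.09976645 404.56142447]
slope deg from vert -39.73506393277804
```

Request:
{"api": "move_arm", "payload": {
  "rows": [10,-3,-7,-0.003,0.009,-0.004,0.4,10,-3,-7,-0.003,0.009,-0.004,0.4,10,-3,-7,-0.002,0.009,-0.004,0.4,10,-3,-7,0,0,0,0.4,10,-3,-6,0,0,0,0.4,10,-4,-6,0,0,0,0.4,0,0,0,0,0,0,0.4,0,0,0,0,0,0,0.4]
}}

```text
time: 7.45
position: [0.5785, -0.0522, 0.1698]
tool_rot: [0.928, -0.099, 0.356, 0.038]
ft_force: [1.1, 0.4, -0.0]
grip_width: 0.0521
```

```bash
python3 need.py 40 -21 150 42;python3 - <<'E'
from h import *
c=robot.camera('wrist');save('w3',c)
E
```

```text
t 7.45 g [ 40.9 -21.1 169.8] F [ 1.1  0.4 -0. ] w 0.052 q [-0.32  0.48  2.15  2.83  0.24 -1.34]
tilt 42.0
shift mm [ -0.8   0.3 -19.8] turn [ 0. -0.  0.] 0.0
ik [-0.32  0.53  2.17  2.89  0.3  -1.42] 0.0
```

View pics/w3.png

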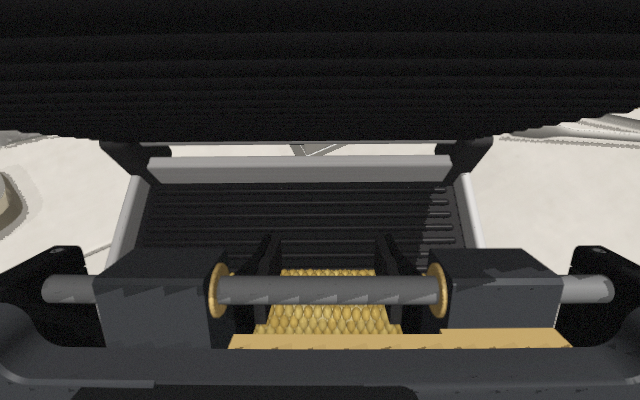

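The fingers are under the lid above the cob, with ample lid clearance, and the orientation is exact. I'll lower towards the cob's top.

Request:
{"api": "move_arm", "payload": {
  "rows": [-2,0,-7,0,0,0,0.4,-2,0,-7,0,0,0,0.4,-1,1,-7,0,0,0,0.4,0,0,-5,0,0,0,0.4,0,0,0,0,0,0,0.4]
}}

```text
time: 8.0
position: [0.5734, -0.051, 0.1431]
tool_rot: [0.929, -0.099, 0.356, 0.038]
ft_force: [0.5, -0.3, 0.7]
grip_width: 0.052
```

Request:
{"api": "move_arm", "payload": {
  "rows": [0,0,-2,0,0,0,0.4,0,0,0,0,0,0,0.4]
}}

```text
time: 8.2
position: [0.5742, -0.0513, 0.1424]
tool_rot: [0.928, -0.099, 0.357, 0.038]
ft_force: [-0.6, -0.0, 0.5]
grip_width: 0.0526
```

Request:
{"api": "move_arm", "payload": {
  "rows": [0,0,-2,0,0,0,0.4,0,0,0,0,0,0,0.4]
}}

```text
time: 8.4
position: [0.5755, -0.0516, 0.1418]
tool_rot: [0.927, -0.099, 0.359, 0.038]
ft_force: [-0.5, -0.9, 4.1]
grip_width: 0.0524
```

Contact is at TCP z≈142 mm, with about 4 N of force, and the arm is compliant. I'll press slightly more and make a first stroke of about 27 mm towards the front.

Request:
{"api": "move_arm", "payload": {
  "rows": [-3,0.6,-2,0,0,0,0.4,-3,0.6,0,0,0,0,0.4,-3,0.6,0,0,0,0,0.4,-3,0.6,0,0,0,0,0.4,-3,0.7,0,0,0,0,0.4]
}}

```text
time: 8.9
position: [0.5637, -0.049, 0.1429]
tool_rot: [0.925, -0.098, 0.364, 0.039]
ft_force: [0.9, 0.1, 13.0]
grip_width: 0.0525
```

```bash
python3 need.py 21 -21 142 42;python3 - <<'E'
from h import *
c=robot.camera('wrist');save('w4',c)
c=robot.camera('top');save('t4',c); cv2.imwrite('pics/t4.png',cv2.resize(c['color'][120:240,250:380],None,fx=5,fy=5)[:,:,::-1])
E
```

```text
t 8.9 g [ 25.7 -21.1 142.9] F [ 0.9  0.1 13. ] w 0.052 q [-0.33  0.56  2.22  2.93  0.39 -1.46]
tilt 43.0
shift mm [-4.6  1.1 -0.9] turn [ 0.004  0.016 -0.001] 1.0
ik [-0.33  0.55  2.22  2.93  0.37 -1.46] 0.0
```

View pics/w4.png

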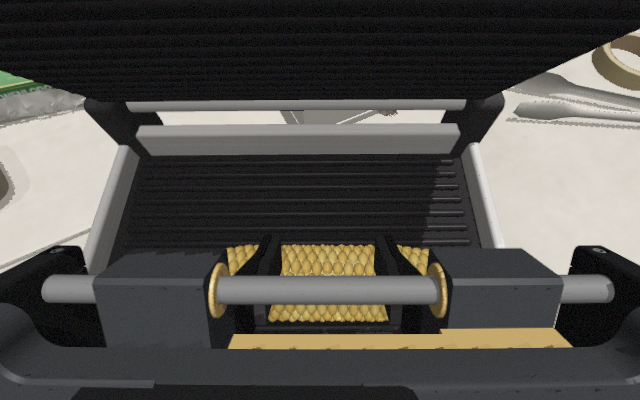

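View pics/t4.png

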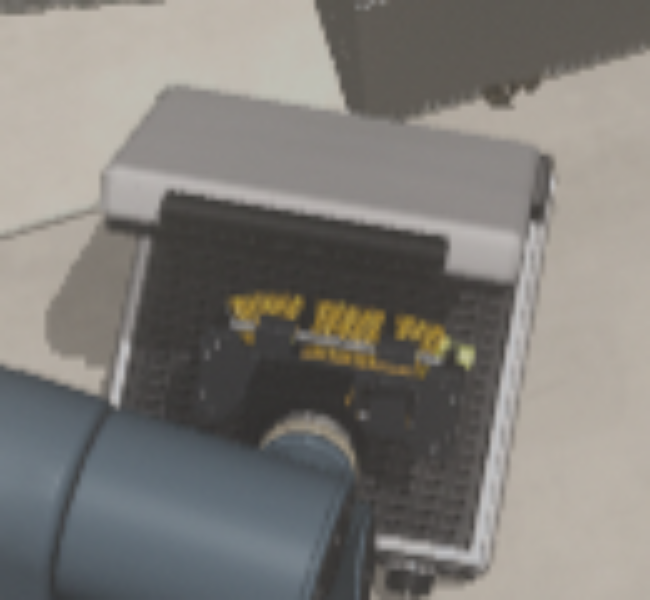

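The force is 13 N, a bit much. I'll raise the commanded height 2 mm and continue the stroke.

Request:
{"api": "move_arm", "payload": {
  "rows": [-3,0.6,1,0,0,0,0.4,-3,0.6,1,0,0,0,0.4,-3,0.6,0,0,0,0,0.4,-3,0.6,0,0,0,0,0.4]
}}

```text
time: 9.4
position: [0.5483, -0.0458, 0.1421]
tool_rot: [0.927, -0.098, 0.359, 0.038]
ft_force: [1.7, 1.3, 4.9]
grip_width: 0.0518
```

```bash
python3 need.py 21 -21 142 42;python3 - <<'E'
from h import *
c=robot.camera('wrist');save('w5',c)
E
```

```text
t 9.4 g [ 10.  -21.2 142.1] F [1.7 1.3 4.9] w 0.052 q [-0.33  0.55  2.26  2.94  0.41 -1.47]
tilt 42.4
shift mm [10.8 -2.1 -0.1] turn [ 0.002  0.006 -0.001] 0.4
ik [-0.33  0.55  2.22  2.93  0.37 -1.46] 0.0
```

View pics/w5.png

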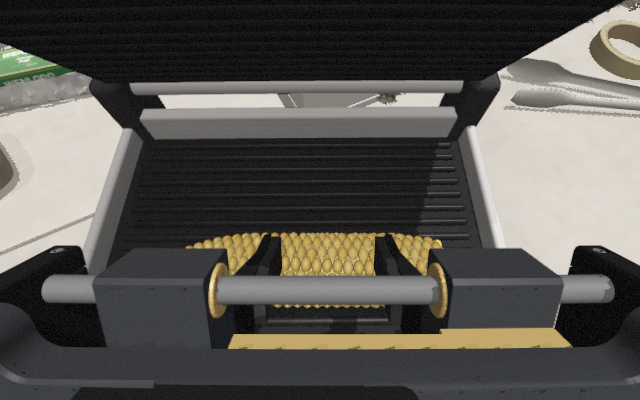

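```bash
cat > cob.py <<'E'
from kin import *
def wcam():
    o=robot.get_obs(); c=robot.camera('wrist')
    R=Ro.from_quat(o['tool_rot']).as_matrix()
    Wt=np.eye(4);Wt[:3,:3]=R;Wt[:3,3]=o['position']
    M=np.linalg.inv(Wt@np.array(c['tool_from_camera'])); c['R']=M[:3,:3];c['t']=M[:3,3]; return c
def cobfit(c,zmin=92):
    W=cloud(c).reshape(-1,3); hsv=cv2.cvtColor(c['color'],cv2.COLOR_RGB2HSV).reshape(-1,3)
    g=np.array([(W-np.r_[G0,0])@GX,(W-np.r_[G0,0])@GY,W[:,2]]).T*1000
    m=(hsv[:,0]>8)&(hsv[:,0]<35)&(hsv[:,1]>90)&(np.abs(g[:,1])<125)&(g[:,2]>zmin)&(g[:,2]<142)&(g[:,0]>-115)&(g[:,0]<80)
    P=g[m]; H=hsv[m]
    for y0 in (-60,-40,-20,0,20):
        k=np.abs(P[:,1]-y0)<10
        Q=P[k]
        if len(Q)<15: continue
        r=least_squares(lambda s:np.hypot(Q[:,0]-s[0],Q[:,2]-s[1])-24,[np.median(Q[:,0]),112],loss='soft_l1')
        r2=least_squares(lambda s:np.hypot(Q[:,0]-s[0],Q[:,2]-112)-24,[np.median(Q[:,0])],loss='soft_l1')
        print(y0,len(Q),'axis',r.x.round(1),'x|z=112',r2.x.round(1),'rms',np.sqrt(np.mean(r.fun**2)).round(1))
    return P,H
E
python3 - <<'E'
from cob import *
status(); c=wcam(); P,H=cobfit(c)
E
```

```text
t 9.45 g [  9.5 -21.1 142. ] F [-0.5  0.6  6.1] w 0.052 q [-0.33  0.55  2.26  2.94  0.41 -1.47]
-60 394 axis [  6.6 111.4] x|z=112 [6.] rms 1.1
-40 1350 axis [  6.8 111.4] x|z=112 [6.3] rms 1.2
-20 1451 axis [  7.  111.2] x|z=112 [6.4] rms 1.2
0 1293 axis [  7.1 111.2] x|z=112 [6.5] rms 1.2
20 448 axis [  6.6 111.4] x|z=112 [5.9] rms 1.0
```

The cob rolled cleanly from x=21 to 6.7, about half the finger travel, so there was no slip. I'll continue past the next crest, then lift off.

Request:
{"api": "move_arm", "payload": {
  "rows": [-3,0.6,-0.3,0,0,0,0.4,-3,0.6,-0.4,0,0,0,0.4,-3,0.6,-0.5,0,0,0,0.4,-3,0.6,-0.5,0,0,0,0.4,-2,0.5,0,0,0,0,0.4]
}}

```text
time: 10.0
position: [0.5333, -0.0426, 0.1399]
tool_rot: [0.928, -0.098, 0.358, 0.038]
ft_force: [-1.7, 0.8, 4.5]
grip_width: 0.0523
```

```bash
python3 - <<'E'
from cob import *
status(); c=wcam(); P,H=cobfit(c)
E
```

```text
t 10.0 g [ -5.3 -21.2 139.9] F [-1.7  0.8  4.5] w 0.052 q [-0.34  0.56  2.29  2.94  0.45 -1.49]
-60 750 axis [ -1.7 111.6] x|z=112 [-2.2] rms 1.1
-40 1604 axis [ -1.2 111.5] x|z=112 [-1.3] rms 1.3
-20 1760 axis [ -0.9 111.5] x|z=112 [-1.] rms 1.2
0 1573 axis [ -1.  111.6] x|z=112 [-1.] rms 1.3
20 836 axis [ -1.8 111.8] x|z=112 [-2.] rms 1.1
```

Request:
{"api": "move_arm", "payload": {
  "rows": [0,0,6,0,0,0,0.4,0,0,8,0,0,0,0.4,7,-1.5,4,0,0,0,0.4,7,-1.5,0,0,0,0,0.4,7,-1.5,0,0,0,0,0.4,0,0,0,0,0,0,0.4]
}}

```text
time: 10.65
position: [0.5552, -0.0477, 0.1568]
tool_rot: [0.928, -0.099, 0.357, 0.038]
ft_force: [-0.1, -0.3, -0.5]
grip_width: 0.0525
```

```bash
python3 - <<'E'
from cob import *
c=wcam(); P,H=cobfit(c)
E
python3 need.py 17 -21 143 42
```

```text
-60 438 axis [ -2.5 111.6] x|z=112 [-2.1] rms 1.2
-40 1256 axis [ -3.7 110.9] x|z=112 [-3.] rms 1.2
-20 1228 axis [ -3.5 110.9] x|z=112 [-2.9] rms 1.2
0 1229 axis [ -3.5 110.9] x|z=112 [-2.8] rms 1.2
20 343 axis [ -1.8 112.1] x|z=112 [-1.9] rms 1.2
t 10.7 g [ 16.2 -21.5 156.4] F [-0.2 -0.6  0.2] w 0.052 q [-0.33  0.51  2.23  2.9   0.33 -1.43]
tilt 42.0
shift mm [  0.9   0.3 -13.4] turn [0.    0.001 0.   ] 0.0
ik [-0.33  0.55  2.23  2.93  0.38 -1.46] 0.0
```

It sits in groove x≈-2.8, two grooves done. For the second stroke I'll use the same pattern.

Request:
{"api": "move_arm", "payload": {
  "rows": [0,0,-7,0,0,0,0.4,0,0,-7,0,0,0,0.4,0,0,-3,0,0,0,0.4,-3,0.6,-0.5,0,0,0,0.4,-3,0.6,0,0,0,0,0.4,-3,0.6,0,0,0,0,0.4,-3,0.6,0,0,0,0,0.4,-3,0.6,0,0,0,0,0.4]
}}

```text
time: 11.5
position: [0.5432, -0.0451, 0.1425]
tool_rot: [0.926, -0.098, 0.363, 0.039]
ft_force: [2.5, -0.6, 12.7]
grip_width: 0.0522
```

Request:
{"api": "move_arm", "payload": {
  "rows": [-3,0.6,0,0,0,0,0.4,-3,0.7,0,0,0,0,0.4,-3,0.7,0,0,0,0,0.4,-3,0.7,0,0,0,0,0.4]
}}

```text
time: 11.9
position: [0.5297, -0.0422, 0.1417]
tool_rot: [0.926, -0.098, 0.362, 0.039]
ft_force: [0.5, 0.1, 11.1]
grip_width: 0.0524
```

```bash
python3 - <<'E'
from cob import *
status();c=wcam(); P,H=cobfit(c)
E
```

```text
t 11.9 g [ -9.  -21.6 141.7] F [ 0.5  0.1 11.1] w 0.052 q [-0.34  0.55  2.31  2.95  0.47 -1.49]
-60 258 axis [-15.6 110.5] x|z=112 [-16.2] rms 1.0
-40 1346 axis [-15.7 111. ] x|z=112 [-15.9] rms 1.2
-20 1443 axis [-15.5 111. ] x|z=112 [-15.8] rms 1.2
0 1242 axis [-15.6 110.9] x|z=112 [-15.8] rms 1.3
20 301 axis [-15.6 110.7] x|z=112 [-16.5] rms 1.1
```

Request:
{"api": "move_arm", "payload": {
  "rows": [-3,0.6,0.7,0,0,0,0.4,-3,0.6,0,0,0,0,0.4,-3,0.6,-0.4,0,0,0,0.4,-3,0.6,-0.5,0,0,0,0.4,-3,0.6,-0.5,0,0,0,0.4,-2,0.5,-0.5,0,0,0,0.4]
}}

```text
time: 12.55
position: [0.5117, -0.0384, 0.1404]
tool_rot: [0.926, -0.099, 0.361, 0.039]
ft_force: [-3.9, 0.5, 14.9]
grip_width: 0.0521
```

```bash
python3 - <<'E'
from cob import *
status();c=wcam(); P,H=cobfit(c);save('w6',c)
E
```

```text
t 12.55 g [-27.4 -21.6 140.4] F [-3.9  0.5 14.9] w 0.052 q [-0.35  0.56  2.36  2.95  0.52 -1.51]
-60 527 axis [-25.9 111.5] x|z=112 [-26.5] rms 1.0
-40 1395 axis [-25.6 111.4] x|z=112 [-25.8] rms 1.3
-20 1484 axis [-25.6 111.5] x|z=112 [-25.7] rms 1.2
0 1276 axis [-25.7 111.5] x|z=112 [-25.9] rms 1.2
20 629 axis [-26.  111.8] x|z=112 [-26.3] rms 1.0
```

View pics/w6.png

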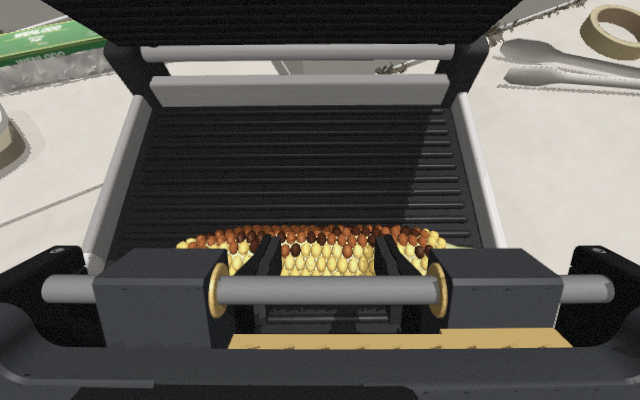

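The browned band is appearing at the rear of the cob at (180–450, 235). I'll lift, reset to 36° of tilt to stay clear of the joint 3 limit, and make the third stroke.

Request:
{"api": "move_arm", "payload": {
  "rows": [0,0,6,0,0,0,0.4,0,0,8,0,0,0,0.4,6,-1.3,5,0.006,0.026,0,0.4,6,-1.3,0,0.006,0.026,0,0.4,6,-1.3,0,0.005,0.026,0,0.4,2,0,0,0.005,0.025,0,0.4,0,0,0,0,0,0,0.4]
}}

```text
time: 13.3
position: [0.5308, -0.0422, 0.1571]
tool_rot: [0.946, -0.1, 0.308, 0.033]
ft_force: [-0.6, -0.4, 0.4]
grip_width: 0.0527
```

```bash
python3 - <<'E'
from cob import *
c=wcam(); P,H=cobfit(c)
E
python3 need.py -7 -21 142 36;python3 need.py -52 -21 140 36
```

```text
-60 363 axis [-26.7 111.8] x|z=112 [-26.6] rms 1.2
-40 1242 axis [-27.8 110.8] x|z=112 [-27.5] rms 1.2
-20 1273 axis [-27.8 110.8] x|z=112 [-27.5] rms 1.2
0 1279 axis [-27.8 110.8] x|z=112 [-27.6] rms 1.2
20 298 axis [-26.6 111.8] x|z=112 [-26.5] rms 1.0
t 13.35 g [ -8.9 -21.3 156.7] F [ 0.7  0.2 -0.3] w 0.052 q [-0.33  0.45  2.21  2.69  0.16 -1.22]
tilt 36.0
shift mm [  1.9  -0.1 -14.7] turn [ 0.001 -0.    -0.   ] 0.0
ik [-0.33  0.49  2.22  2.8   0.2  -1.33] 0.0
t 13.35 g [ -8.9 -21.3 156.7] F [ 0.7  0.2 -0.3] w 0.052 q [-0.33  0.45  2.21  2.69  0.16 -1.22]
tilt 36.0
shift mm [-42.1   9.3 -16.7] turn [ 0.001 -0.    -0.   ] 0.0
ik [-0.35  0.48  2.33  2.88  0.31 -1.43] 0.0
```

Request:
{"api": "move_arm", "payload": {
  "rows": [1,0,-7,0,0,0,0.4,0,0,-7,0,0,0,0.4,0,0,-3,0,0,0,0.4,-3,0.6,-0.5,0,0,0,0.4,-3,0.6,0,0,0,0,0.4,-3,0.6,0,0,0,0,0.4,-3,0.7,0,0,0,0,0.4,-3,0.7,0,0,0,0,0.4,-3,0.7,0,0,0,0,0.4,-3,0.6,0,0,0,0,0.4]
}}

```text
time: 14.35
position: [0.5122, -0.038, 0.1415]
tool_rot: [0.944, -0.101, 0.311, 0.033]
ft_force: [-0.2, -0.0, 8.7]
grip_width: 0.0522
```

```bash
python3 - <<'E'
from cob import *
status();c=wcam(); P,H=cobfit(c)
E
```

```text
t 14.35 g [-27.  -21.1 141.5] F [-0.2 -0.   8.7] w 0.052 q [-0.34  0.49  2.27  2.85  0.26 -1.39]
-60 257 axis [-36.6 111. ] x|z=112 [-37.1] rms 1.1
-40 1262 axis [-36.5 111.3] x|z=112 [-36.8] rms 1.2
-20 1377 axis [-36.6 111.5] x|z=112 [-36.8] rms 1.2
0 1303 axis [-36.6 111.5] x|z=112 [-36.8] rms 1.2
20 331 axis [-36.9 111.4] x|z=112 [-37.2] rms 1.1
```

Request:
{"api": "move_arm", "payload": {
  "rows": [-3,0.6,0,0,0,0,0.4,-3,0.6,0,0,0,0,0.4,-3,0.6,0,0,0,0,0.4,-3,0.7,-0.3,0,0,0,0.4,-3,0.7,-0.3,0,0,0,0.4,-3,0.7,-0.3,0,0,0,0.4,-3,0.7,-0.4,0,0,0,0.4]
}}

```text
time: 15.1
position: [0.4906, -0.0334, 0.1402]
tool_rot: [0.944, -0.101, 0.311, 0.033]
ft_force: [-3.2, -0.5, 13.0]
grip_width: 0.0525
```

```bash
python3 - <<'E'
from cob import *
status();c=wcam(); P,H=cobfit(c);save('w7',c)
E
```

```text
t 15.1 g [-49.1 -21.1 140.2] F [-3.2 -0.5 13. ] w 0.053 q [-0.35  0.49  2.33  2.88  0.32 -1.43]
-60 691 axis [-49.  111.9] x|z=112 [-49.1] rms 1.1
-40 1414 axis [-48.6 111.7] x|z=112 [-48.7] rms 1.2
-20 1496 axis [-48.8 111.7] x|z=112 [-48.9] rms 1.1
0 1446 axis [-48.7 111.7] x|z=112 [-48.9] rms 1.2
20 775 axis [-49.1 112. ] x|z=112 [-49.1] rms 1.1
```

View pics/w7.png

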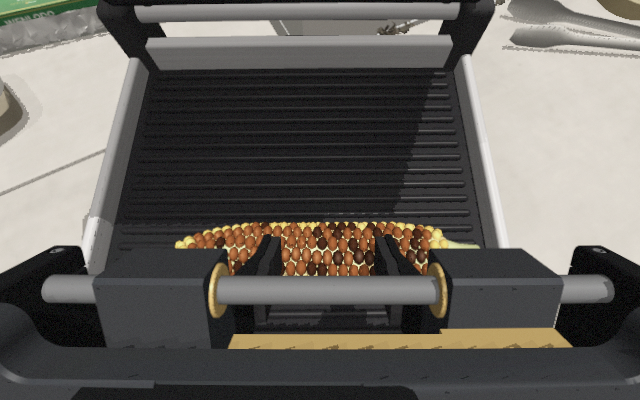

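Request:
{"api": "move_arm", "payload": {
  "rows": [0,0,6,0,0,0,0.4,0,0,10,0,0,0,0.4,0,0,25,0,0,0,0.4,-5,1,30,0,0.05,0,0.4,-5,1,35,0,0.05,0,0.4,-5,1,35,0,0.05,0,0.4,-5,1,30,0,0,0,0.4,0,0,0,0,0,0,0.4]
}}

```text
time: 15.95
position: [0.4949, -0.0102, 0.2015]
tool_rot: [0.946, -0.088, 0.31, -0.002]
ft_force: [-0.3, -0.2, -0.1]
grip_width: 0.0521
```

```bash
cat > brown.py <<'E'
from cob import *
import sys
status();c=wcam(); P,H=cobfit(c);save(sys.argv[1],c)
X=float(sys.argv[2])
for d in robot.spot_point('wrist','corn_brown')[:2]+robot.spot_point('wrist','corn')[:2]:
    w=w2g(world(c,d['at']))*1000; print(d['at'],round(d['conf'],2),w.round(1),'ang',np.degrees(np.arctan2(w[0]-X,w[2]-112)).round(1))
k=(P[:,1]>-66)&(P[:,1]<24); P=P[k];H=H[k]
a=np.degrees(np.arctan2(P[:,0]-X,P[:,2]-112))
br=(H[:,0]<17)&(H[:,1]>100)
ye=(H[:,0]>=18)
for lo in range(-90,90,10):
    m=(a>=lo)&(a<lo+10); 
    if m.sum()>10: print(lo,m.sum(),'brown %.2f'%br[m].mean(),'V',np.median(H[m,2]))
E
python3 brown.py w8 -51
```

```text
t 15.95 g [-49.8   2.4 201.5] F [-0.3 -0.2 -0.1] w 0.052 q [-0.34  0.3   2.25  1.72  0.15 -0.26]
-60 437 axis [-52.8 111.5] x|z=112 [-53.3] rms 1.1
-20 586 axis [-52.8 111.4] x|z=112 [-53.4] rms 1.1
0 731 axis [-52.6 111.3] x|z=112 [-53.3] rms 1.1
20 741 axis [-52.8 111.4] x|z=112 [-53.5] rms 1.1
[353.6, 268.4] 0.64 [-50.1 -12.8 135.4] ang 2.2
-20 63 brown 0.92 V 132.0
-10 312 brown 0.94 V 133.5
0 390 brown 0.96 V 143.0
10 277 brown 0.89 V 149.0
20 362 brown 0.92 V 151.0
30 207 brown 0.74 V 147.0
40 302 brown 0.50 V 158.5
50 104 brown 0.21 V 175.0
60 141 brown 0.00 V 227.0
70 29 brown 0.00 V 158.0
```

View pics/w8.png

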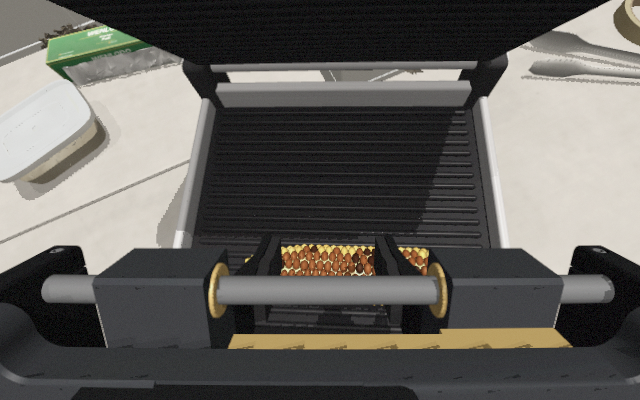

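The wrist slowed near the singularity. I'll back off further and un-tilt to clear the view.

Request:
{"api": "move_arm", "payload": {
  "rows": [-4,0,8,0.006,0.029,0,0.4,-4,0,8,0.006,0.029,0,0.4,-4,0,8,0.006,0.029,0,0.4,-4,0,8,0.006,0.029,0,0.4,-4,0,8,0.006,0.029,0,0.4,-4,0,8,0.006,0.029,0,0.4,-4,0,8,0.006,0.029,0,0.4,-4,0,8,0.006,0.029,0,0.4]
}}

```text
time: 16.9
position: [0.4736, -0.0039, 0.2498]
tool_rot: [0.969, -0.092, 0.228, -0.023]
ft_force: [0.3, -0.7, -0.9]
grip_width: 0.0522
```

```bash
python3 brown.py w9 -51;python3 need.py -85 -21 270 20
```

```text
t 16.9 g [-71.9   4.  249.8] F [ 0.3 -0.7 -0.9] w 0.052 q [-0.35  0.14  2.1   0.34  0.49  1.15]
-60 904 axis [-51.6 111. ] x|z=112 [-51.6] rms 1.3
-40 508 axis [-52.3 111.2] x|z=112 [-53.] rms 1.2
-20 859 axis [-51.7 111.1] x|z=112 [-51.6] rms 1.2
0 915 axis [-51.6 111. ] x|z=112 [-51.6] rms 1.2
20 893 axis [-51.7 111.1] x|z=112 [-51.6] rms 1.3
[353.9, 227.9] 0.58 [-49.1  -9.  135.2] ang 4.6
[357.0, 232.3] 0.9 [-53.  -12.  134.1] ang -5.3
[346.7, 198.9] 0.29 [-13.6   0.1  85.4] ang 125.4
-90 16 brown 0.00 V 143.5
-80 97 brown 0.00 V 180.0
-70 79 brown 0.03 V 177.0
-60 221 brown 0.30 V 176.0
-50 160 brown 0.61 V 124.5
-40 272 brown 0.93 V 105.5
-30 254 brown 0.81 V 120.5
-20 327 brown 0.95 V 140.0
-10 338 brown 0.95 V 135.0
0 375 brown 0.96 V 150.0
10 300 brown 0.89 V 145.0
20 361 brown 0.93 V 147.0
30 221 brown 0.71 V 143.0
40 274 brown 0.53 V 159.0
50 108 brown 0.13 V 194.0
60 144 brown 0.00 V 227.0
70 36 brown 0.00 V 173.0
80 19 brown 0.00 V 201.0
t 17.05 g [-70.7   3.9 250.3] F [ 0.6 -0.5 -0.2] w 0.053 q [-0.35  0.14  2.1   0.34  0.48  1.14]
tilt 26.7
shift mm [-19.2 -21.3  19.7] turn [-0.063  0.124 -0.038] 8.3
ik [-0.33  0.1   2.02  0.06  0.67  1.41] 0.0
```

View pics/w9.png

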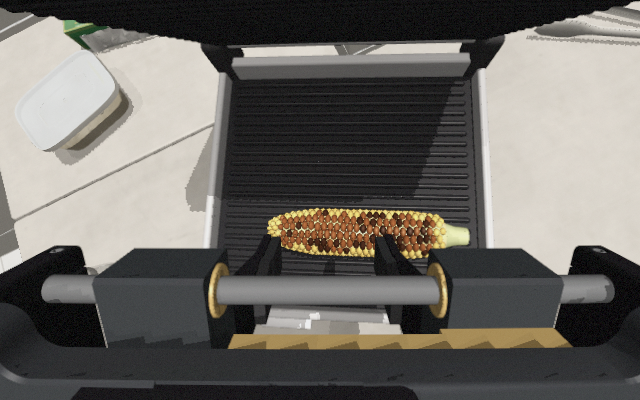

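The browned band now spans about -52° to +43°, so its centre is within about 5° of straight up, and the cob lies along the ribs. I'll back off a little more and check the surroundings.

Request:
{"api": "move_arm", "payload": {
  "rows": [-6,0,15,0,0.02,0,0.4,-6,0,15,0,0.02,0,0.4,-6,0,10,0,0.02,0,0.4,0,0,0,0,0,0,0.4,0,0,0,0,0,0,0.4,0,0,0,0,0,0,0.4]
}}

```text
time: 17.65
position: [0.4556, -0.0041, 0.2889]
tool_rot: [0.975, -0.092, 0.199, -0.019]
ft_force: [0.9, -0.2, 0.1]
grip_width: 0.0523
```

```bash
python3 brown.py w10 -51 | head -8; python3 - <<'E'
from h import *
c=robot.camera('top'); cv2.imwrite('pics/t10.png',cv2.resize(c['color'][110:280,200:450],None,fx=3,fy=3)[:,:,::-1])
for th in ['salt_shaker','sauce_pot','timer','corn','corn_brown']:
    for d in robot.spot_point('top',th)[:2]: print(th,d['at'],round(d['conf'],2))
W=cloud(c); P=W[110:260,240:390].reshape(-1,3); P=P[~np.isnan(P[:,0])]
g=np.array([(P-np.r_[G0,0])@GX,(P-np.r_[G0,0])@GY,P[:,2]]).T*1000
k=(g[:,1]>60)&(g[:,1]<140)&(g[:,2]>200)&(g[:,0]>-20)&(g[:,0]<260);Q=g[k]
print(len(Q),np.percentile(Q[:,0],[0,1,5]),np.percentile(Q[:,2],[95,99,100]))
s=Q[(Q[:,2]>230)&(Q[:,2]<340)]; a=np.polyfit(s[:,2],s[:,0],1); print('slope',np.degrees(np.arctan(a[0])))
E
```

```text
t 17.65 g [-8.940e+01  1.000e-01  2.889e+02] F [ 0.9 -0.2  0.1] w 0.052 q [-0.35  0.05  2.03  0.21  0.69  1.27]
-60 724 axis [-51.4 111. ] x|z=112 [-51.2] rms 1.3
-40 712 axis [-51.4 111. ] x|z=112 [-51.3] rms 1.2
-20 689 axis [-51.6 111. ] x|z=112 [-51.4] rms 1.2
0 722 axis [-51.6 111. ] x|z=112 [-51.5] rms 1.2
20 689 axis [-51.6 110.9] x|z=112 [-51.6] rms 1.2
[350.5, 208.3] 0.87 [-52.2 -10.6 135.2] ang -2.9
-90 21 brown 0.00 V 135.0
salt_shaker [234.7, 206.0] 0.67
sauce_pot [426.5, 219.5] 0.62
sauce_pot [427.6, 188.2] 0.57
timer [426.1, 189.6] 0.46
corn [245.0, 258.8] 0.95
corn [316.6, 202.2] 0.84
corn_brown [242.4, 263.6] 0.81
corn_brown [315.7, 201.1] 0.53
655 [17.11943487 18.66544219 20.67884231] [394.68146646 399.32136021 409.44110869]
slope -40.372913858216975
```

View pics/t10.png

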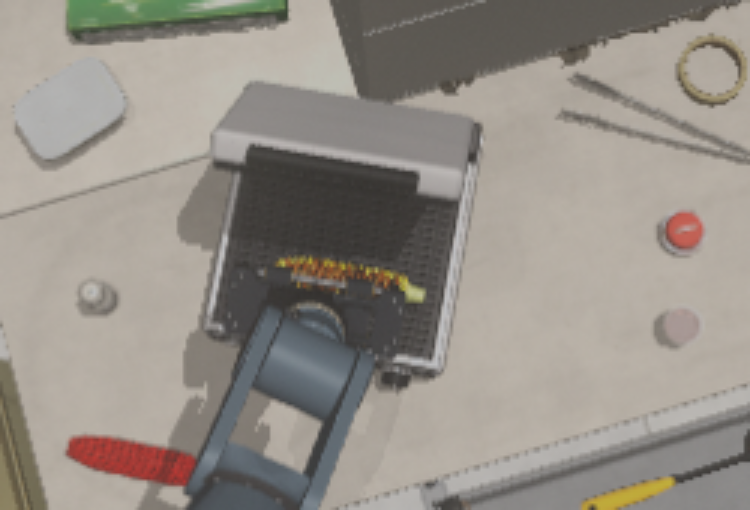

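The top view shows the cob brown side up at (345,270). The lid, shaker (97,297), timer (684,232), pot (678,328) and red cob are where they were.

```bash
python3 -c "
from rig import robot
print(robot.hand_in())"
```

```text
the job is handed in; nothing more can be done
None
```

The cob has been rolled over and now lies browned side up on the plate, in line with the ribs. I handed the job in at about 18 s of the 48 s.

**How it was done:** I reached in under the lid with the gripper tilted 36–42° and both fingertips on the cob. Three light top strokes towards the front rolled it six grooves, from x ≈ +21 mm to −51.5 mm in the grill frame. It stayed on the plate throughout.

**Last checks:**
- **Browned side:** its middle is within about 5° of straight up. The band runs from about −52° to +43°.
- **Alignment:** the cob's axis is parallel to the ribs to within about 0.5 mm over 80 mm, and its position held steady over the last views.
- **Surroundings:** the lid's edge and slope read the same before and after, to within noise. The salt shaker, sauce pot, timer and red look-alike appear unmoved in the top view.

**Not as planned:**
- **Stroke pressure:** it went over the suggested 5–10 N at times, reaching about 15 N at the highest reading.
- **Wrist:** near a singular pose it could not hold the commanded tilt for a while. That happened only in free space.

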